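# Check the stops of a crimping station's hand levers

## Task

Check the two hand levers of the vial crimping station, the left one first, then the right: press each lever in towards its fixed bar with the outside of the fingers, until it comes against its stop, without forcing it, keep it there for a moment, and let it spring back. The sound lever stops short of its bar; the other goes right in to its bar because its stop screw has worked back, so lock that head out by pushing its black lock knob fully down, and leave the other knob up. Grip nothing, and leave the loose bottle, dish and vials where they stand.

Things in the scene. Friction and masses are not known exactly. Their poses are not given: they have to be found in the camera images.
- station: Vial crimping station screwed to the bench: grey plate 175x285x12 mm, two equal white heads, each with a fixed bar and a hand lever towards the robot and a black lock knob on top; highest point 142 mm. Origin: underside of the plate, midway between the heads' upright axes, which lie at y = +75 mm (left) and -75 mm (right). The bars point to -x; z up. Left bar to right lever at rest: 90 mm free.
- lever_left (a joint): Hand lever of the left head: steel arm 18 mm high, swings level about the head's axis, on the left (station +y) of its bar. Radians: 0 = out at rest (spring), 0.32 = lying on the bar; 0.1 = 11 mm at the pressing point. Pressing in, to station -y, takes 2 N at first, 5.5 N near the bar; springs back when let go. A sound lever is stopped by its screw at 0.21 to 0.22.
- lever_left_pad (a point): Pressing point of the left lever: mid height of the arm's outer (left) face, 85 mm above the bench, 106 mm from the head's axis; moves with the lever: from rest to bar 32 mm to station -y and 11 mm to -x. The face is free for 25 mm towards the head and 20 mm towards the end, where a round bead stands 6 mm out.
- bar_left: Fixed bar of the left head with a black rubber grip, 17 mm thick, running level from the head to station -x, 138 mm from the head's axis to its end; centre line 85 mm above the bench. Origin: on the head's upright axis at bench height; frame as the station's.
- bar_left_grip (a point): Point on the centre line of the left bar, 105 mm from the head's axis. When the lever lies on the bar, its pressing point is 17 mm from here (station +y).
- knob_left (a joint): Lock knob of the left head, in m: 0 = up (lever free), 0.010 = fully down (plunger before a lug of the lever's hub, lever locked out). Moves straight down, needs 3 to 4 N, stays where it is left. Goes home only with the lever at rest.
- knob_left_top (a point): Centre of the top of the left lock knob: black, round, 23 mm across, on a lug on the head's right, 34 mm (station -y) from its axis; 141 mm above the bench when up, 131 mm when down. The head's top is at 110 mm; free from above.
- lever_right (a joint): Hand lever of the right head: steel arm 18 mm high, swings level about the head's axis, on the left (station +y) of its bar. Radians: 0 = out at rest (spring), 0.32 = lying on the bar; 0.1 = 11 mm at the pressing point. Pressing in, to station -y, takes 2 N at first, 5.5 N near the bar; springs back when let go. A sound lever is stopped by its screw at 0.21 to 0.22.
- lever_right_pad (a point): Pressing point of the right lever: mid height of the arm's outer (left) face, 85 mm above the bench, 106 mm from the head's axis; moves with the lever: from rest to bar 32 mm to station -y and 11 mm to -x. The face is free for 25 mm towards the head and 20 mm towards the end, where a round bead stands 6 mm out.
- bar_right: Fixed bar of the right head with a black rubber grip, 17 mm thick, running level from the head to station -x, 138 mm from the head's axis to its end; centre line 85 mm above the bench. Origin: on the head's upright axis at bench height; frame as the station's.
- bar_right_grip (a point): Point on the centre line of the right bar, 105 mm from the head's axis. When the lever lies on the bar, its pressing point is 17 mm from here (station +y).
- knob_right (a joint): Lock knob of the right head, in m: 0 = up (lever free), 0.010 = fully down (plunger before a lug of the lever's hub, lever locked out). Moves straight down, needs 3 to 4 N, stays where it is left. Goes home only with the lever at rest.
- knob_right_top (a point): Centre of the top of the right lock knob: black, round, 23 mm across, on a lug on the head's right, 34 mm (station -y) from its axis; 141 mm above the bench when up, 131 mm when down. The head's top is at 110 mm; free from above.
- screw_a: One of two equal stop screws, 6 mm thick, each crosswise (along station y) in its bar's boss 52 mm from the head's axis; which head has which is random. Origin: where it crosses the bar's centre line. A screw that is set stands 6 mm out of the boss towards the lever; one that has worked back is flush there and its head stands out farther on the other side. Fixed.
- screw_b: One of two equal stop screws, 6 mm thick, each crosswise (along station y) in its bar's boss 52 mm from the head's axis; which head has which is random. Origin: where it crosses the bar's centre line. A screw that is set stands 6 mm out of the boss towards the lever; one that has worked back is flush there and its head stands out farther on the other side. Fixed.
- vial_1: Bystander: crimped glass sample vial, 23 mm across, 49 mm high, standing loose on the bench to the right. Origin: centre of its underside.
- vial_2: Bystander: crimped glass sample vial, 23 mm across, 49 mm high, standing loose on the bench to the right. Origin: centre of its underside.
- reagent: Bystander: brown bottle, 48 mm across, 106 mm high, standing loose on the bench. Origin: centre of its underside.
- dish: Bystander: glass dish, 60 mm across, 14 mm high, loose on the bench. Origin: centre of its underside.

How it is judged:
By the outcome, as a careful person would: the job done as asked, in the order asked, and still so for the second after the job is handed in, with the robot touching nothing.
It also fails if it takes over 58 s, if anything falls off the work surface, if the arm or the gripper's body presses on something with over 40 N, if the wrist force passes 120 N, or if a joint passes its speed limit or range.

## Robot

A 7-joint arm with a two-finger parallel gripper is mounted at the origin on a cart in front of the work surface, level with it; the furniture and walls round the work are solid. World frame = base frame: x ahead of the robot, y to its left, z up, the work surface at z = 0. Lengths are in m, angles in rad, forces in N, time in s.
With the tool pointing down it reaches from about 0.425 to 1.025 m from the base axis. Payload 3.6 kg.
Tool frame: the origin (TCP) lies at the very end of the fingers, on their centre line; the grasp point (between the pads) lies 19 mm behind it; z points along the fingers, x is the direction in which the jaws open and shut, and the axes are right-handed (so a half turn about z gives the same grasp; the last joint's range is limited). The gripper opens to 85 mm and grips with 20 to 120 N. Pads are 22 mm wide; open, the fingers measure 114 mm over their backs; the gripper's body (76 mm by 85 mm) begins 54 mm behind the grasp point. The pads swing forward as they close: fully open they stand 13 mm farther back than shut.
Start: joints at [1.105, 0.591, 0.048, 1.609, -0.033, 0.943, -0.034], TCP at [0.263, -0.675, 0.231] pointing down, gripper open.
Joint ranges: [-2.69, 2.69], [-0.47, 2.24], [-1.27, 1.36], [0.19, 2.51], [-1.53, 4.68], [0.08, 2.07], [-3.09, 3.09]. Speed limits (rad/s): [2.57, 2.57, 3.14, 3.14, 3.14, 3.14, 3.14].

## Interface

Orientations are given as a unit quaternion [w, x, y, z].
In Python, from station import bot, eyes gives the robot as it stands.
- The arm moves only by the shell command python3 -m creep 'ROWS'. ROWS is JSON, a list of rows, each a list of 7 numbers: the shift along the tool's x, y, z in mm, then the turn, a rotation vector about the tool's x, y, z in degrees, then the opening in per cent of the stroke, from 0 (shut) to 100 (fully open). A call has 1 to 8 rows; each row shifts and turns the commanded pose from where the row before left it, along the tool's axes as they then stand; what a row does not reach is not made up. A row lasts 1/12 s, in which the tool goes at most 41.7 mm and 7.16 degrees, less where a joint would pass 70% of its speed; a pose out of reach is approached as far as the arm can. A call is refused whole if a number of a shift passes 41.7 or a number of a turn 7.16, either way. A call with a gripper value outside its range is refused whole. The fingers move at their own pace and stop on an object; the grip force is fixed at half the most. Time passes only in rows, so rows that do not move let the fingers close. It gives the time, the measured TCP pose, the force and the opening at its end, in the units of the state.
- bot.read_state(): the state, without advancing time (a new reading comes with each control period).
- eyes.read_camera(name): name is "scene" or "side" or "wrist"; returns the picture (400x640x3 uint8, blue, green, red); there is no depth.
- eyes.camera_params(name): a dict with "fx", "fy", "cx", "cy" (pixels), "distortion" ([k1, k2, p1, p2, k3] as OpenCV has them; the pictures are not rectified), "rvec" (rotation vector, rad) and "tvec" (3), from world to camera coordinates, as OpenCV has them. Camera axes: x right, y down, z forward; pixel columns grow to the right and rows downward; lengths in m; the calibration is good to about 2 mm. A picture is of the moment at which its call begins: read the wrist's pose just before it. camera_params takes no time and is no camera call; for the wrist camera it gives the pose at the moment of the call.
- bot.close_job(): hands the job in, once; it reports no verdict.
The state is a dict: "t": time; "qpos": joint angles; "qvel": joint speeds; "joint_efforts": joint torques, N m; "tool_pos": TCP position; "ee_rot": TCP orientation; "wrist_force": force on the tool from outside, world axes, zero at the start; "ft_torque": the same for the moment, N m; "gripper_width": finger opening in m.
Only numpy, scipy, OpenCV 4.12 (cv2) and the standard library are available. Lean on these libraries where they do the work, as an engineer would, in place of code of your own. Each camera call takes 0.05 s, during which the arm holds its last target.

## Working session

There is one attempt and no reset: what is moved stays moved. The work goes in short steps, Python scripts to look and compute and a shell command to move; the robot and the scene stay as the last step left them, time stands still between calls to the robot, and variables do not carry over. Pictures are saved under pics/ and viewed, and the job is handed in when it is done.

```bash
ls; mkdir -p pics
python3 - <<'E'
from station import bot, eyes
import cv2
s=bot.read_state(); print(s)
for n in ["scene","side","wrist"]:
    p=eyes.camera_params(n); print(n,p)
    cv2.imwrite(f"pics/{n}0.png",eyes.read_camera(n))
E
```

```text
pics
{'t': 0.0, 'qpos': array([ 1.10551137,  0.59211459,  0.0483107 ,  1.60987441, -0.03332666,
        0.94270245, -0.03371489]), 'qvel': array([-2.05024386e-03, -5.55805428e-06, -1.50011270e-03,  9.47121996e-04,
        1.70992555e-03, -3.10621155e-04,  1.50812420e-03]), 'joint_efforts': array([ 3.96378809e-04, -5.48686516e+01,  1.54655468e+00, -1.98126984e+01,
        9.30151669e-03,  8.63546797e-03,  2.26340504e-06]), 'tool_pos': array([ 0.26307052, -0.67466893,  0.23012499]), 'ee_rot': array([-5.99306020e-04,  8.25625237e-01, -5.64217736e-01, -9.77597526e-04]), 'wrist_force': array([-0.17995682, -0.17939645,  0.8811181 ]), 'ft_torque': array([-0.01935256,  0.05149612, -0.02487691]), 'gripper_width': 0.0856162370603074}
scene {'fx': 470.1164587779968, 'fy': 470.1164587779968, 'cx': 321.69497239246124, 'cy': 198.32846671418838, 'distortion': array([0.01184517, 0.        , 0.        , 0.        , 0.        ]), 'rvec': array([ 2.16660536, -1.16090846,  0.4720863 ]), 'tvec': array([-0.03813055,  0.5572403 ,  0.85593613])}
side {'fx': 460.6140853178713, 'fy': 460.6140853178713, 'cx': 318.586650579638, 'cy': 200.97419167674553, 'distortion': array([-0.12853249,  0.        ,  0.        ,  0.        ,  0.        ]), 'rvec': array([ 2.21823891, -0.24566112,  0.11853871]), 'tvec': array([-0.45689397,  0.34942532,  0.79142205])}
wrist {'fx': 296.5950260329888, 'fy': 296.5950260329888, 'cx': 318.46218767524823, 'cy': 197.40688621667545, 'distortion': array([-0.00449755,  0.        ,  0.        ,  0.        ,  0.        ]), 'rvec': array([-2.37355238,  1.61988371,  0.25843433]), 'tvec': array([-0.72462142, -0.04056181,  0.38048762])}
```

View pics/scene0.png

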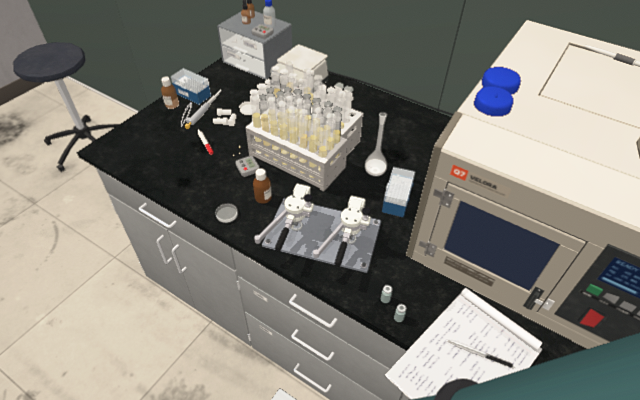

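View pics/side0.png

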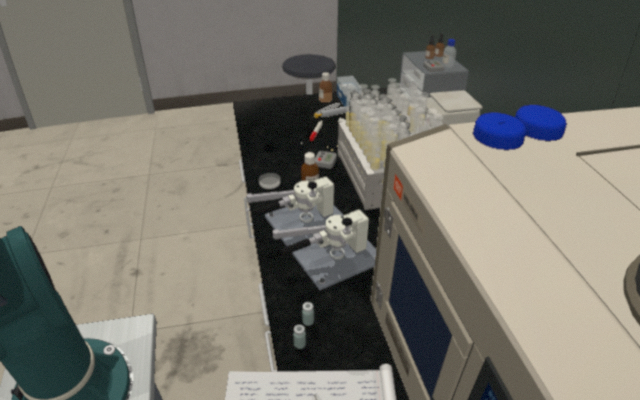

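View pics/wrist0.png

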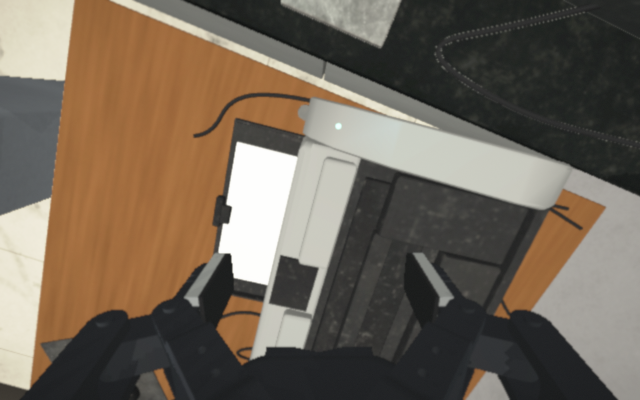

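The scene view shows the station at about (325,235), with its heads at (297,205) and (353,215). I'll zoom in on it.

```bash
cat > h.py <<'E'
import numpy as np, cv2
from station import bot, eyes
def cam(n):
    p=eyes.camera_params(n); K=np.array([[p['fx'],0,p['cx']],[0,p['fy'],p['cy']],[0,0,1.]])
    return K,np.array(p['distortion']),np.array(p['rvec']),np.array(p['tvec'])
def ray(n,uv,c=None):
    K,d,r,t=c or cam(n); R=cv2.Rodrigues(r)[0]
    q=cv2.undistortPoints(np.array([[uv]],float),K,d)[0,0]
    v=R.T@np.array([q[0],q[1],1]); return -R.T@t, v/np.linalg.norm(v)
def onz(n,uv,z,c=None):
    o,v=ray(n,uv,c); return o+v*(z-o[2])/v[2]
def tri(a,b):
    o1,v1=a;o2,v2=b
    s=np.linalg.lstsq(np.c_[v1,-v2],o2-o1,rcond=None)[0]
    p,q=o1+s[0]*v1,o2+s[1]*v2
    return (p+q)/2,np.linalg.norm(p-q)
def proj(n,P,c=None):
    K,d,r,t=c or cam(n); return cv2.projectPoints(np.atleast_2d(np.array(P,float)),r,t,K,d)[0][:,0]
E
python3 - <<'E'
import cv2
a=cv2.imread('pics/scene0.png')[165:285,205:405]; cv2.imwrite('pics/s0c.png',cv2.resize(a,None,fx=4,fy=4,interpolation=cv2.INTER_CUBIC))
a=cv2.imread('pics/side0.png')[160:300,230:400]; cv2.imwrite('pics/d0c.png',cv2.resize(a,None,fx=4,fy=4,interpolation=cv2.INTER_CUBIC))
E
```

```text
(no output)
```

View pics/s0c.png

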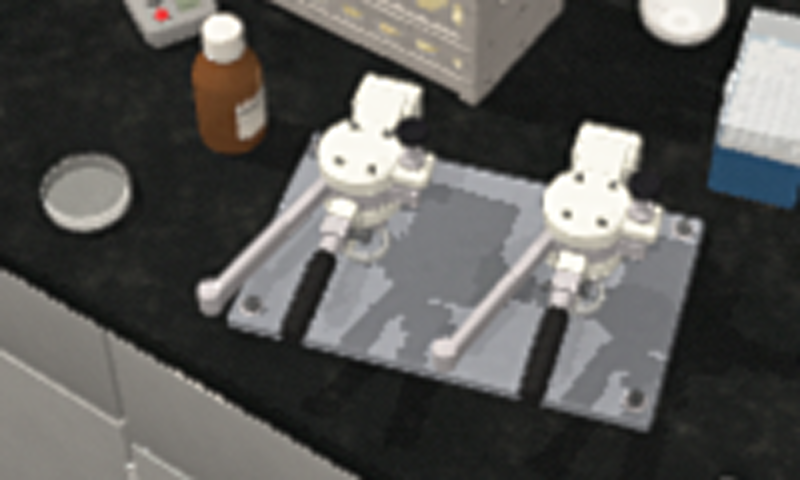

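View pics/d0c.png

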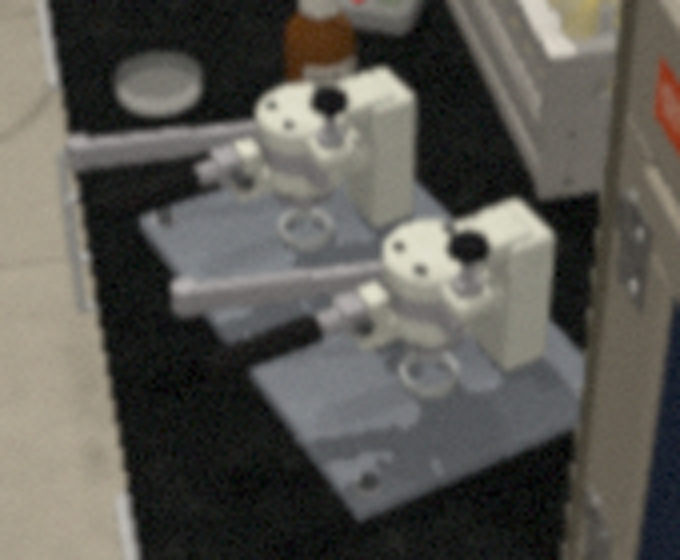

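In the 4x crops, the knobs are at scene (308,197.5) and (367,211), and side (312,185) and (347,222). Next I'll triangulate these and the plate corners.

Run:
```python
from h import *
S=lambda u,v:ray('scene',(205+u/4,165+v/4)); D=lambda u,v:ray('side',(230+u/4,160+v/4))
for n,a,b in [('knobL',(412,128),(328,98)),('knobR',(648,183),(467,245)),('plateFL',(230,322),(142,218)),('plateFR',(648,430),(360,520)),('beadL',(210,292),(75,152)),('beadR',(443,350),(182,296)),('cornBR',(702,222),(600,420))]:
    print(n,*tri(S(*a),D(*b)))
f=lambda u,v,z: onz('scene',(205+u/4,165+v/4),z).round(4)
print('FL',f(230,322,.012),'FR',f(648,430,.010),'BR',f(702,222,.012),'kL',f(412,128,.141),'kR',f(648,183,.141))
print('barendL',f(295,335,.085),'barendR',f(534,398,.085),'bottle',f(232,150,0),f(222,20,.106),'dish',f(86,200,0.005))
g=lambda u,v,z: onz('side',(230+u/4,160+v/4),z).round(4)
print('side kL',g(328,98,.141),g(467,245,.141))
```

```text
knobL [0.52987636 0.34567186 0.13862732] 0.0005377930355302196
knobR [0.57296191 0.20011096 0.13937928] 0.0009292919838612637
plateFL [0.42002595 0.41605964 0.00954788] 0.005659553764539759
plateFR [0.50361283 0.14681412 0.00115461] 0.0017339279074093672
beadL [0.38466522 0.39658274 0.08746253] 0.002500142549196927
beadR [0.42897137 0.25440455 0.0864375 ] 0.002313263884092643
cornBR [0.65960502 0.19296368 0.00715885] 0.015806648889565695
FL [0.4159 0.4127 0.012 ] FR [0.4972 0.144  0.01  ] BR [0.6648 0.1964 0.012 ] kL [0.5278 0.3442 0.141 ] kR [0.5711 0.1993 0.141 ]
barendL [0.3903 0.3361 0.085 ] barendR [0.4322 0.1921 0.085 ] bottle [0.544  0.5124 0.    ] [0.564  0.5267 0.106 ] dish [0.4469 0.5643 0.005 ]
side kL [0.5294 0.3428 0.141 ] [0.5728 0.1988 0.141 ]
```

Yaw is about 16.5° and the 152 mm knob spacing matches the given 150 mm. Before moving I'll find where the oven stands and work out the targets.

Run:
```python
from h import *
for uv in [(411,255),(440,112),(530,22),(485,285),(548,345),(385,297),(398,318)]: print(uv,onz('scene',uv,0).round(3),onz('scene',uv,.4).round(3))
for uv in [(372,288),(390,165)]: print('side',uv,onz('side',uv,0).round(3),onz('side',uv,.4).round(3))
print('tri corner top', tri(ray('scene',(442,112)),ray('side',(393,143))))
```

```text
(411, 255) [0.616 0.077 0.   ] [0.321 0.004 0.4  ]
(440, 112) [1.228 0.263 0.   ] [0.691 0.116 0.4  ]
(530, 22) [2.064 0.196 0.   ] [1.195 0.076 0.4  ]
(485, 285) [ 0.636 -0.117  0.   ] [ 0.334 -0.113  0.4  ]
(548, 345) [ 0.564 -0.292  0.   ] [ 0.29  -0.218  0.4  ]
(385, 297) [0.466 0.075 0.   ] [0.231 0.003 0.4  ]
(398, 318) [0.433 0.023 0.   ] [ 0.211 -0.029  0.4  ]
side (372, 288) [0.616 0.129 0.   ] [ 0.48  -0.203  0.4  ]
side (390, 165) [0.819 0.582 0.   ] [0.576 0.012 0.4  ]
tri corner top (array([0.62187081, 0.08911857, 0.41692317]), np.float64(0.06033040059782311))
```

```bash
python3 -m creep '[[0,0,-10,0,0,5,0],[-30,-15,0,0,0,5,0],[-30,-15,0,0,0,5,0],[-30,-15,0,0,0,5,0]]'
```

```text
t: 0.48
tool_pos: [0.2885, -0.5777, 0.2409]
ee_rot: [0.0, 0.713, -0.702, -0.001]
wrist_force: [0.4, 1.1, 0.0]
gripper_width: 0.0385
```

```bash
python3 -m creep '[[-28,-28,0,0,0,0,0],[-28,-28,0,0,0,0,0],[-28,-28,0,0,0,0,0],[-28,-28,0,0,0,0,0],[-30,-28,0,0,0,0,0],[-38,0,0,0,0,0,0],[-38,0,0,0,0,0,0],[-38,0,0,0,0,0,0]]'
```

```text
t: 1.15
tool_pos: [0.4242, -0.3174, 0.2409]
ee_rot: [0.0, 0.715, -0.699, -0.0]
wrist_force: [0.4, 0.9, 0.1]
gripper_width: -0.0001
```

```bash
python3 -m creep '[[-38,0,0,0,0,0,0],[-38,0,0,0,0,0,0],[-38,0,0,0,0,0,0],[-38,0,0,0,0,0,0],[-38,0,0,0,0,0,0],[-38,0,0,0,0,0,0],[-38,0,0,0,0,0,0],[-38,0,0,0,0,0,0]]'; python3 -m creep '[[-38,0,0,0,0,0,0],[-38,0,0,0,0,0,0],[-38,0,-10,0,0,0,0],[-38,0,0,0,0,0,0],[-38,0,0,0,0,0,0],[-30,0,0,0,0,0,0],[0,0,0,0,0,0,0],[0,0,0,0,0,0,0]]'
python3 - <<'E'
from h import *
print(bot.read_state()['tool_pos'],bot.read_state()['ee_rot'],bot.read_state()['qpos'])
c=cam('wrist'); cv2.imwrite('pics/w1.png',eyes.read_camera('wrist'))
import pickle; pickle.dump(c,open('c1.pkl','wb'))
E
```

```text
t: 1.82
tool_pos: [0.4165, -0.0139, 0.2414]
ee_rot: [-0.0, 0.715, -0.699, 0.0]
wrist_force: [1.3, 0.7, 0.7]
gripper_width: -0.0001
t: 2.48
tool_pos: [0.4116, 0.2063, 0.2512]
ee_rot: [-0.0, 0.717, -0.697, -0.0]
wrist_force: [-0.4, -0.9, 0.3]
gripper_width: 0.0
[0.41164535 0.2062502  0.2512263 ] [-6.79634269e-05  7.16681816e-01 -6.97400267e-01 -1.94076209e-04] [-0.42972245  0.23611894 -0.15811054  2.15963517  0.05350083  0.74934166
 -2.16622847]
```

View pics/w1.png

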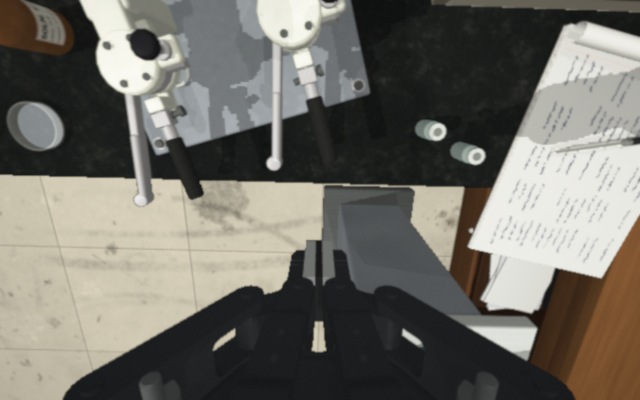

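The wrist view shows the left knob at (146,44) and the lever beads at (141,200) and (274,164). I'll measure from these and zoom in on the bosses.

Run:
```python
from h import *
import pickle; c=pickle.load(open('c1.pkl','rb'))
a=cv2.imread('pics/w1.png')[0:210,80:370]; cv2.imwrite('pics/w1c.png',cv2.resize(a,(783,567),interpolation=cv2.INTER_CUBIC))
x=np.array([np.cos(np.radians(16.5)),np.sin(np.radians(16.5)),0]);y=np.array([-x[1],x[0],0])
aL=np.array([.5198,.3771,0]);aR=np.array([.5631,.2319,0])
for n,ax in(('L',aL),('R',aR)):
    P=[ax-.034*y+[0,0,.141],ax-.138*x+[0,0,.085],ax-.094*x+.049*y+[0,0,.085],ax-.105*x+[0,0,.085],ax-.052*x+[0,0,.085]]
    print(n,'knob,barend,pad,grip,screw',proj('wrist',P,c).round(1).tolist()); print(np.round(P,4).tolist())
print('knobL meas',onz('wrist',(146,44),.141,c))
print('beadL',onz('wrist',(141,200),.085,c),'beadR',onz('wrist',(274,164),.085,c))
```

```text
L knob,barend,pad,grip,screw [[142.1, 44.0], [197.0, 197.4], [138.5, 170.6], [185.3, 168.8], [164.9, 119.0]]
[[0.5295, 0.3445, 0.141], [0.3875, 0.3379, 0.085], [0.4158, 0.3974, 0.085], [0.4191, 0.3473, 0.085], [0.4699, 0.3623, 0.085]]
R knob,barend,pad,grip,screw [[333.2, -16.0], [331.2, 162.0], [274.2, 133.1], [323.3, 131.1], [309.5, 77.1]]
[[0.5728, 0.1993, 0.141], [0.4308, 0.1927, 0.085], [0.4591, 0.2522, 0.085], [0.4624, 0.2021, 0.085], [0.5132, 0.2171, 0.085]]
knobL meas [0.52951616 0.34152237 0.141     ]
beadL [0.38267592 0.39991535 0.085     ] beadR [0.42692768 0.2529503  0.085     ]
```

View pics/w1c.png

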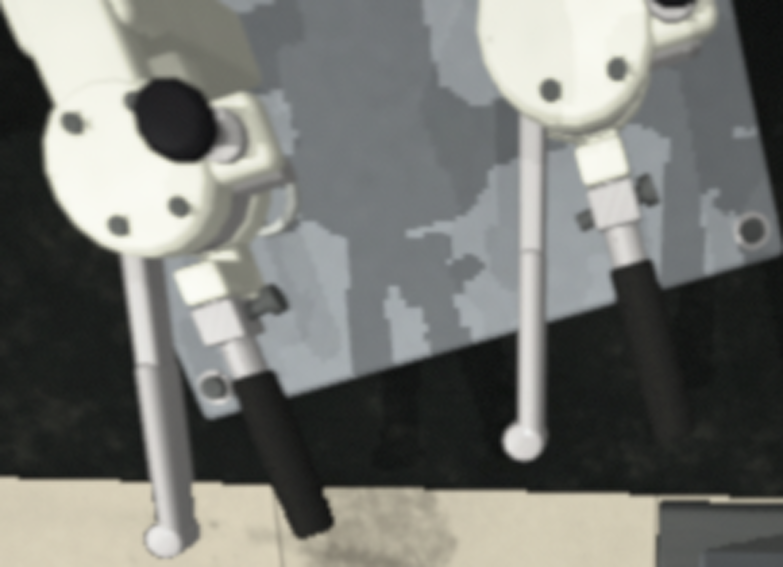

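The view shows that the right screw stands out on its lever side (set) and the left screw doesn't (worked back, head well out on the other side). The press test will confirm it. I'll move to above the left lever's outer side.

```bash
python3 -m creep '[[-35,-1,0,0,0,0,0],[-35,-2,0,0,0,0,0],[-35,-2,0,0,0,0,0],[-35,-2,0,0,0,0,0],[-35,-2,0,0,0,0,0],[-35,-2,0,0,0,0,0],[-29,-1,0,0,0,3.4,0],[0,0,0,0,0,0,0]]'; python3 -c "
from h import *
print(bot.read_state()['tool_pos'],bot.read_state()['qpos'])"
```

```text
t: 3.2
tool_pos: [0.4182, 0.4492, 0.2513]
ee_rot: [0.002, -0.695, 0.719, 0.002]
wrist_force: [-1.4, 0.8, 0.9]
gripper_width: -0.0
[0.41815547 0.44922325 0.25133752] [-0.7593215   0.43227458 -0.18377156  1.84655403  0.09671871  0.86711896
 -2.59396893]
```

```bash
python3 -m creep '[[0,0,35,0,0,0,0],[0,0,35,0,0,0,0],[0,0,35,0,0,0,0],[0,0,35,0,0,0,0],[0,0,25,0,0,0,0],[0,0,8,0,0,0,0],[0,0,0,0,0,0,0],[0,0,0,0,0,0,0]]'
python3 - <<'E'
from h import *
print(bot.read_state()['tool_pos'],bot.read_state()['wrist_force'])
cv2.imwrite('pics/w2.png',eyes.read_camera('wrist'))
cv2.imwrite('pics/s2.png',cv2.resize(eyes.read_camera('scene')[150:270,200:400],None,fx=4,fy=4,interpolation=cv2.INTER_CUBIC))
E
```

```text
t: 3.87
tool_pos: [0.4196, 0.4426, 0.0789]
ee_rot: [0.0, -0.693, 0.72, -0.0]
wrist_force: [-0.4, 0.4, 0.8]
gripper_width: -0.0
[0.41961107 0.44257302 0.07885105] [-0.36790456  0.42992026  0.7512725 ]
```

View pics/w2.png

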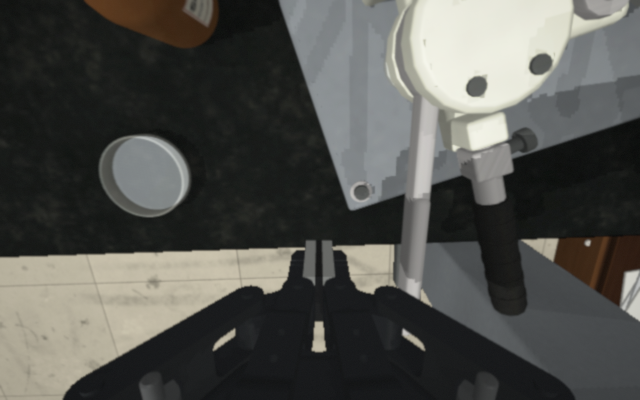

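View pics/s2.png

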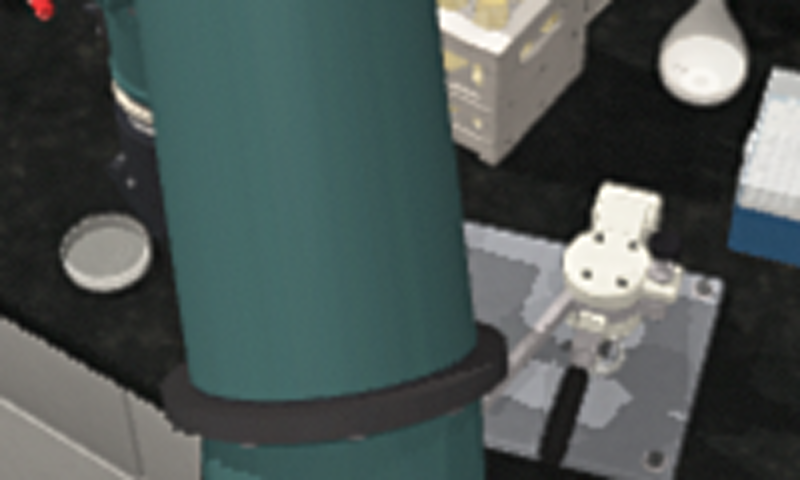

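The finger tips at (318,260) are clear to the left of the lever at (415,220). Now I'll close in slowly.

```bash
python3 -m creep '[[8,1.5,0,0,0,0,0],[8,1.5,0,0,0,0,0],[6,0,0,0,0,0,0],[0,0,0,0,0,0,0],[0,0,0,0,0,0,0]]';python3 -m creep '[[2,0,0,0,0,0,0],[2,0,0,0,0,0,0],[0,0,0,0,0,0,0]]';python3 -m creep '[[2,0,0,0,0,0,0],[2,0,0,0,0,0,0],[0,0,0,0,0,0,0]]'
```

```text
t: 4.38
tool_pos: [0.415, 0.4208, 0.0787]
ee_rot: [0.0, -0.694, 0.72, -0.0]
wrist_force: [-0.3, 0.8, 0.4]
gripper_width: -0.0003
t: 4.63
tool_pos: [0.4146, 0.4173, 0.0782]
ee_rot: [-0.0, -0.694, 0.72, -0.0]
wrist_force: [-1.3, 0.1, 0.0]
gripper_width: -0.0002
t: 4.88
tool_pos: [0.4144, 0.4131, 0.0781]
ee_rot: [-0.0, -0.694, 0.72, -0.0]
wrist_force: [-0.4, -0.8, 1.2]
gripper_width: -0.0001
```

```bash
python3 -m creep '[[2,0,0,0,0,0,0],[2,0,0,0,0,0,0],[0,0,0,0,0,0,0]]';python3 -m creep '[[2,0,0,0,0,0,0],[0,0,0,0,0,0,0]]'
python3 - <<'E'
from h import *
cv2.imwrite('pics/w3.png',eyes.read_camera('wrist'))
E
```

```text
t: 5.13
tool_pos: [0.4141, 0.4104, 0.0783]
ee_rot: [0.001, -0.694, 0.72, 0.001]
wrist_force: [-0.2, 2.4, -1.2]
gripper_width: -0.0002
t: 5.3
tool_pos: [0.4138, 0.4082, 0.0783]
ee_rot: [0.0, -0.694, 0.72, 0.0]
wrist_force: [-1.6, 2.7, -1.5]
gripper_width: 0.0
```

View pics/w3.png

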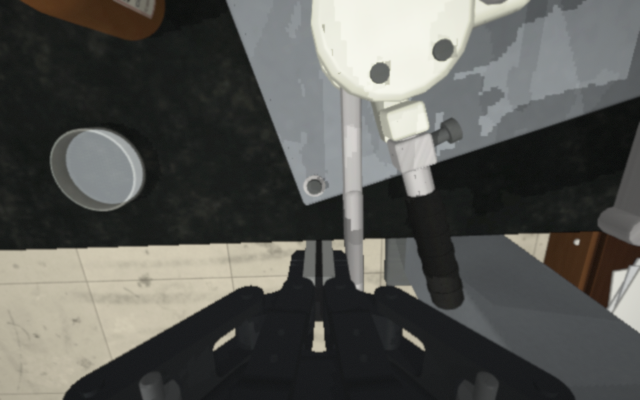

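Contact came at y≈0.411 (2.4 N), where predicted. I'll press along the arc at 0.02 rad per row.

```bash
python3 -m creep '[[2.1,0.6,0,0,0,-1.15,0],[2.1,0.6,0,0,0,-1.15,0],[2.1,0.6,0,0,0,-1.15,0],[2.1,0.6,0,0,0,-1.15,0],[0,0,0,0,0,0,0]]';python3 -m creep '[[2.1,0.6,0,0,0,-1.15,0],[2.1,0.6,0,0,0,-1.15,0],[2.1,0.6,0,0,0,-1.15,0],[0,0,0,0,0,0,0]]'
```

```text
t: 5.77
tool_pos: [0.4118, 0.3989, 0.0783]
ee_rot: [-0.0, 0.723, -0.691, -0.0]
wrist_force: [-0.8, 3.7, -1.8]
gripper_width: 0.0
t: 6.1
tool_pos: [0.4108, 0.3925, 0.0784]
ee_rot: [-0.0, 0.743, -0.669, 0.0]
wrist_force: [-0.3, 3.4, -1.7]
gripper_width: -0.0001
```

```bash
python3 -m creep '[[2.1,0.6,0,0,0,-1.15,0],[2.1,0.6,0,0,0,-1.15,0],[0,0,0,0,0,0,0]]';python3 -m creep '[[2.1,0.6,0,0,0,-1.15,0],[1,0.3,0,0,0,-0.6,0],[0,0,0,0,0,0,0]]'
python3 - <<'E'
from h import *
a=eyes.read_camera('wrist')
cv2.imwrite('pics/w4.png',a)
E
```

```text
t: 6.35
tool_pos: [0.4103, 0.3884, 0.0784]
ee_rot: [-0.0, 0.756, -0.654, 0.0]
wrist_force: [0.6, 3.8, -1.9]
gripper_width: 0.0002
t: 6.6
tool_pos: [0.4099, 0.3858, 0.0785]
ee_rot: [-0.001, 0.766, -0.643, 0.0]
wrist_force: [0.4, 5.1, -2.4]
gripper_width: -0.0006
```

View pics/w4.png

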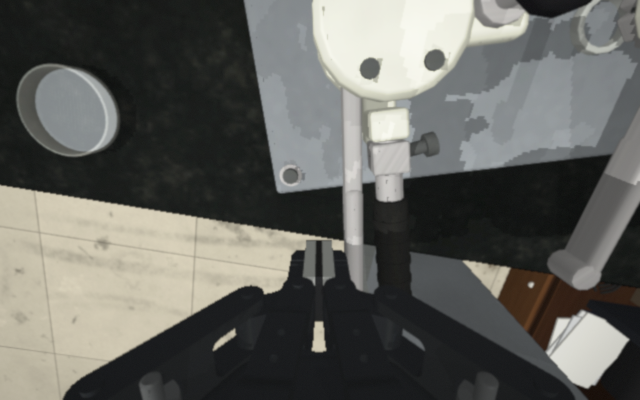

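```bash
cat >> h.py <<'E'
from scipy.optimize import brentq
from scipy.spatial.transform import Rotation as Ro
X=np.array([np.cos(np.radians(16.5)),np.sin(np.radians(16.5))]);Y=np.array([-X[1],X[0]])
AX={'L':np.array([.5198,.3771]),'R':np.array([.5631,.2319])}
def lever(s,side,hw=.0145,wd=.011):
    q=s['ee_rot'];R=Ro.from_quat([q[1],q[2],q[3],q[0]]).as_matrix()
    best=0
    for w in (-wd,0,wd):
        p=s['tool_pos'][:2]+hw*R[:2,0]+w*R[:2,1]-AX[side]
        st=np.array([p@X,p@Y])
        def f(th):
            a=.32-th; n=np.array([np.sin(a),np.cos(a)]) # outward normal
            return st@n-.017
        best=max(best,brentq(f,-.5,1))
    return best,np.degrees(np.arctan2(R[1,0],R[0,0]))
E
python3 -c "
from h import *
s=bot.read_state();print(lever(s,'L'),s['wrist_force'],s['tool_pos'])"
```

```text
(0.24651379838969448, np.float64(-79.98821334299383)) [ 0.38376841  5.45081126 -2.99510941] [0.4099386  0.38584182 0.07846721]
```

```bash
python3 -m creep '[[2,0.5,0,0,0,-1.1,0],[2,0.5,0,0,0,-1.1,0],[0,0,0,0,0,0,0]]';python3 -m creep '[[1.5,0.4,0,0,0,-0.8,0],[0,0,0,0,0,0,0]]'; python3 -c "
from h import *
s=bot.read_state();print(lever(s,'L'),s['wrist_force'],s['tool_pos'])"
```

```text
t: 6.9
tool_pos: [0.4097, 0.3818, 0.0785]
ee_rot: [-0.001, 0.779, -0.628, -0.0]
wrist_force: [1.4, 6.4, -1.5]
gripper_width: 0.0
t: 7.07
tool_pos: [0.4096, 0.3806, 0.0785]
ee_rot: [-0.001, 0.783, -0.622, -0.0]
wrist_force: [1.3, 5.2, -2.7]
gripper_width: -0.0001
(0.2934967447304968, np.float64(-76.950686858077)) [ 1.28943484  5.15354521 -2.71641611] [0.40962516 0.3806007  0.07850729]
```

```bash
python3 -m creep '[[1.5,0.4,0,0,0,-0.8,0],[0,0,0,0,0,0,0]]';python3 -m creep '[[1.2,0.4,0,0,0,-0.6,0],[0,0,0,0,0,0,0]]'; python3 -c "
from h import *
s=bot.read_state();print(lever(s,'L'),s['wrist_force'],s['tool_pos'])
cv2.imwrite('pics/w5.png',eyes.read_camera('wrist'))"
```

```text
t: 7.23
tool_pos: [0.4095, 0.3792, 0.0785]
ee_rot: [-0.001, 0.787, -0.617, -0.0]
wrist_force: [1.0, 5.4, -1.6]
gripper_width: -0.0002
t: 7.4
tool_pos: [0.4095, 0.3781, 0.0786]
ee_rot: [-0.001, 0.79, -0.613, -0.0]
wrist_force: [1.7, 5.5, -1.3]
gripper_width: 0.0004
(0.3155391977602411, np.float64(-75.54933883438198)) [ 1.66680088  5.46716403 -1.29709847] [0.40952534 0.37813065 0.0785512 ]
```

View pics/w5.png

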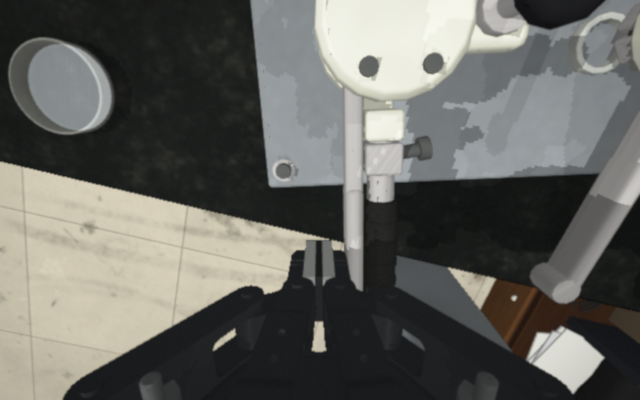

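There is still a sliver of a gap at (365,250). I'll continue in 1 mm steps until the force shows the stop.

```bash
python3 -m creep '[[1,0.2,0,0,0,-0.5,0],[0,0,0,0,0,0,0]]';python3 -m creep '[[1,0.2,0,0,0,-0.5,0],[0,0,0,0,0,0,0]]'; python3 -c "
from h import *
s=bot.read_state();print(lever(s,'L'),s['wrist_force'],s['tool_pos'])
"
```

```text
t: 7.62
tool_pos: [0.4095, 0.3775, 0.0786]
ee_rot: [-0.002, 0.793, -0.609, -0.0]
wrist_force: [0.4, 5.9, -2.6]
gripper_width: 0.0001
t: 7.78
tool_pos: [0.4094, 0.3775, 0.0786]
ee_rot: [-0.002, 0.796, -0.605, -0.001]
wrist_force: [0.2, 7.2, -3.6]
gripper_width: -0.0001
(0.32002421187752483, np.float64(-74.5070363228085)) [ 0.19222531  7.24593531 -3.61828304] [0.40944898 0.37746234 0.07862389]
```

Position has stalled at 0.3775 while the force rises, so the lever is on the bar. I'll hold it there and look.

```bash
python3 -m creep '[[0.6,0,0,0,0,0,0],[0,0,0,0,0,0,0],[0,0,0,0,0,0,0],[0,0,0,0,0,0,0],[0,0,0,0,0,0,0],[0,0,0,0,0,0,0],[0,0,0,0,0,0,0],[0,0,0,0,0,0,0]]'; python3 -c "
from h import *
s=bot.read_state();print(lever(s,'L'),s['wrist_force'],s['tool_pos'])
cv2.imwrite('pics/w6.png',cv2.resize(eyes.read_camera('wrist')[60:320,240:480],None,fx=2.3,fy=2.3))"
```

```text
t: 8.45
tool_pos: [0.4094, 0.3774, 0.0786]
ee_rot: [-0.003, 0.796, -0.605, -0.001]
wrist_force: [1.5, 8.2, -4.6]
gripper_width: 0.0003
(0.3206135935434937, np.float64(-74.49655006919726)) [ 1.49859176  8.22096027 -4.58140535] [0.40944605 0.37740103 0.07862202]
```

View pics/w6.png

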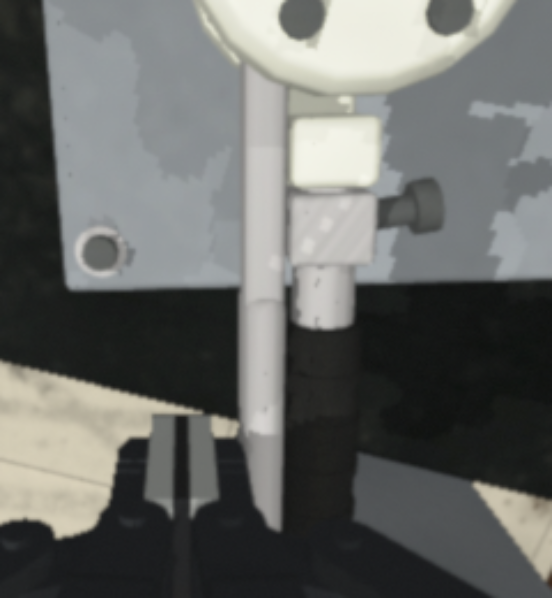

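In the picture the lever lies parallel on the bar, the reading is 0.32 rad and the force 8 N, so the left head is the faulty one. I'll ease it back out.

```bash
python3 -m creep '[[-5,-1.2,0,0,0,2.5,0],[-5,-1.2,0,0,0,2.5,0],[-5,-1.2,0,0,0,2.5,0],[-5,-1.2,0,0,0,2.5,0],[-5,-1.2,0,0,0,2.5,0],[-6,-1.2,0,0,0,2.5,0],[-8,0,0,0,0,2,0],[-12,0,0,0,0,0,0]]';python3 -m creep '[[-6,0,0,0,0,0,0],[0,0,0,0,0,0,0],[0,0,0,0,0,0,0]]'; python3 -c "
from h import *
s=bot.read_state();print(lever(s,'L'),s['wrist_force'],s['tool_pos'])
cv2.imwrite('pics/w7.png',eyes.read_camera('wrist'))"
```

```text
t: 9.17
tool_pos: [0.4118, 0.4224, 0.078]
ee_rot: [-0.003, -0.696, 0.718, -0.002]
wrist_force: [-0.7, -1.4, -0.4]
gripper_width: -0.0001
t: 9.42
tool_pos: [0.4114, 0.4311, 0.0779]
ee_rot: [-0.001, -0.697, 0.717, -0.0]
wrist_force: [-1.2, 0.2, 0.1]
gripper_width: 0.0001
(0, np.float64(-91.5527377930211)) [-1.23020502  0.24065984  0.07895221] [0.41136056 0.43106715 0.07793845]
```

View pics/w7.png

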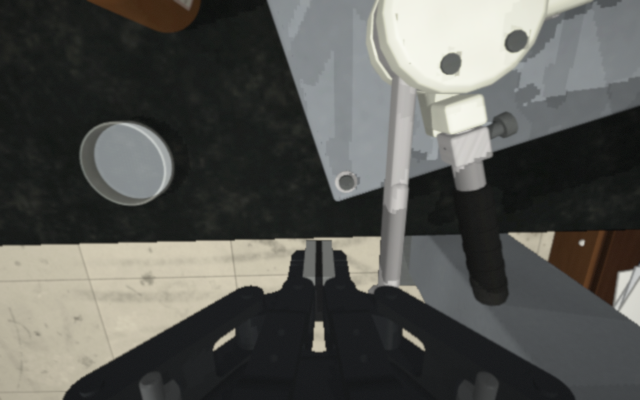

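The left lever sprang back and lies clear at (395,180). Next I'll go up, over to the right lever's outer side, and down.

```bash
python3 -m creep '[[0,0,-37,0,0,0,0],[0,0,-37,0,0,0,0],[0,0,-36,0,0,0,0],[26,-10,0,0,0,0,0],[26,-10,0,0,0,0,0],[26,-10,0,0,0,0,0],[26,-10,0,0,0,0,0],[24,-8,0,0,0,0,0]]'; python3 -m creep '[[0,0,0,0,0,0,0],[0,0,0,0,0,0,0]]';  python3 -c "
from h import *
s=bot.read_state();print(lever(s,'R'),s['wrist_force'],s['tool_pos'],s['qpos'][6])
cv2.imwrite('pics/w8.png',eyes.read_camera('wrist'))"
```

```text
t: 10.13
tool_pos: [0.4564, 0.2994, 0.1882]
ee_rot: [-0.001, -0.697, 0.717, -0.0]
wrist_force: [-0.9, -0.9, 0.2]
gripper_width: 0.0002
t: 10.3
tool_pos: [0.4565, 0.2993, 0.188]
ee_rot: [-0.001, -0.695, 0.719, -0.001]
wrist_force: [-0.1, 1.1, 0.9]
gripper_width: -0.0002
(0, np.float64(-91.86878627020387)) [-0.1168218   1.1283814   0.90733806] [0.45648713 0.29926574 0.1880093 ] -2.3866972143515692
```

View pics/w8.png

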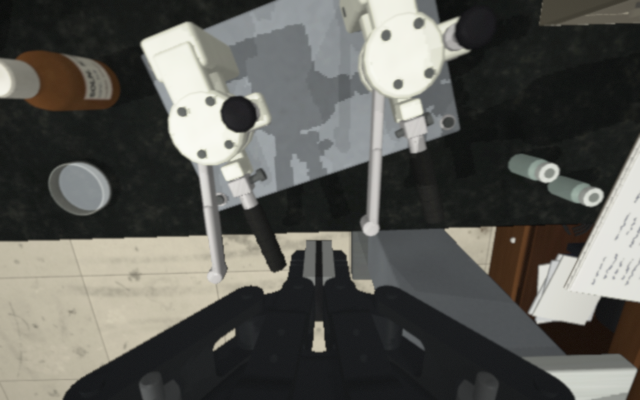

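Both levers are out at rest and the fingers (318,260) stand between the left bar and the right lever. I'll descend.

```bash
python3 -m creep '[[0,-2,37,0,0,0,0],[0,0,37,0,0,0,0],[0,0,28,0,0,0,0],[0,0,8,0,0,0,0],[0,0,0,0,0,0,0]]'; python3 -m creep '[[7,0,0,0,0,0,0],[7,0,0,0,0,0,0],[7,0,0,0,0,0,0],[4,0,0,0,0,0,0],[0,0,0,0,0,0,0]]';  python3 -c "
from h import *
s=bot.read_state();print(lever(s,'R'),s['wrist_force'],s['tool_pos'],s['qpos'][6])"
```

```text
t: 10.77
tool_pos: [0.4561, 0.3028, 0.0762]
ee_rot: [-0.003, -0.698, 0.716, 0.001]
wrist_force: [-0.3, 1.1, 0.6]
gripper_width: -0.0004
t: 11.18
tool_pos: [0.4581, 0.2758, 0.0793]
ee_rot: [0.0, -0.696, 0.718, -0.001]
wrist_force: [-0.0, 0.5, -0.1]
gripper_width: 0.0003
(0, np.float64(-91.73644602502134)) [-0.01987861  0.47850741 -0.0789091 ] [0.45805173 0.2757737  0.07933271] -2.407013275138313
```

```bash
python3 -m creep '[[3,0,0,0,0,0,0],[3,0,0,0,0,0,0],[0,0,0,0,0,0,0]]'; python3 -m creep '[[2,0,0,0,0,0,0],[2,0,0,0,0,0,0],[0,0,0,0,0,0,0]]';python3 -m creep '[[2,0,0,0,0,0,0],[2,0,0,0,0,0,0],[0,0,0,0,0,0,0]]';  python3 -c "
from h import *
s=bot.read_state();print(lever(s,'R'),s['wrist_force'],s['tool_pos'],s['qpos'][6])"
```

```text
t: 11.43
tool_pos: [0.4574, 0.2709, 0.0785]
ee_rot: [-0.0, -0.697, 0.717, -0.0]
wrist_force: [0.4, 0.0, 0.2]
gripper_width: -0.0001
t: 11.68
tool_pos: [0.4572, 0.2684, 0.0783]
ee_rot: [0.001, -0.697, 0.717, 0.0]
wrist_force: [-0.9, 2.2, -0.4]
gripper_width: 0.0003
t: 11.93
tool_pos: [0.4567, 0.2639, 0.0783]
ee_rot: [-0.0, -0.697, 0.717, 0.0]
wrist_force: [-1.7, 3.0, 1.2]
gripper_width: -0.0001
(0.02973572340073899, np.float64(-91.57005155251233)) [-1.69230683  2.97111747  1.1555745 ] [0.45666535 0.26391497 0.0782934 ] -2.3910200315667085
```

```bash
python3 -m creep '[[2.1,0.6,0,0,0,-1.15,0],[2.1,0.6,0,0,0,-1.15,0],[2.1,0.6,0,0,0,-1.15,0],[2.1,0.6,0,0,0,-1.15,0],[2.1,0.6,0,0,0,-1.15,0],[0,0,0,0,0,0,0]]';python3 -m creep '[[2,0.6,0,0,0,-1.1,0],[0,0,0,0,0,0,0]]';python3 -m creep '[[2,0.6,0,0,0,-1.1,0],[0,0,0,0,0,0,0]]';  python3 -c "
from h import *
s=bot.read_state();print(lever(s,'R'),s['wrist_force'],s['tool_pos'],s['qpos'][6])"
```

```text
t: 12.43
tool_pos: [0.4543, 0.2527, 0.0783]
ee_rot: [-0.0, 0.733, -0.681, 0.0]
wrist_force: [-2.4, 3.4, 0.1]
gripper_width: -0.0001
t: 12.6
tool_pos: [0.454, 0.2509, 0.0783]
ee_rot: [-0.0, 0.739, -0.674, 0.0]
wrist_force: [-1.7, 4.3, -0.4]
gripper_width: -0.0002
t: 12.77
tool_pos: [0.4537, 0.2489, 0.0783]
ee_rot: [-0.0, 0.746, -0.666, 0.0]
wrist_force: [-0.4, 4.0, 0.1]
gripper_width: 0.0001
(0.16896594682636015, np.float64(-83.59450474465892)) [-0.44140568  3.99500521  0.05654477] [0.4537269  0.24889982 0.07831916] -2.2853523769920727
```

```bash
python3 -m creep '[[1.2,0.4,0,0,0,-0.7,0],[0,0,0,0,0,0,0]]';python3 -m creep '[[1.2,0.4,0,0,0,-0.7,0],[0,0,0,0,0,0,0]]';python3 -m creep '[[1,0.3,0,0,0,-0.5,0],[0,0,0,0,0,0,0]]';  python3 -c "
from h import *
s=bot.read_state();print(lever(s,'R'),s['wrist_force'],s['tool_pos'],s['qpos'][6])"
```

```text
t: 12.93
tool_pos: [0.4535, 0.2478, 0.0784]
ee_rot: [-0.0, 0.749, -0.662, 0.0]
wrist_force: [-0.6, 4.5, -0.5]
gripper_width: 0.0003
t: 13.1
tool_pos: [0.4534, 0.2467, 0.0784]
ee_rot: [-0.001, 0.754, -0.657, 0.0]
wrist_force: [0.1, 4.7, -0.1]
gripper_width: -0.0001
t: 13.27
tool_pos: [0.4533, 0.2461, 0.0784]
ee_rot: [-0.001, 0.756, -0.654, 0.0]
wrist_force: [-0.6, 6.2, -1.8]
gripper_width: -0.0004
(0.19369401101535363, np.float64(-81.70980605794995)) [-0.58318438  6.16242484 -1.76044991] [0.45325665 0.24608826 0.07838072] -2.26041402076031
```

```bash
python3 -m creep '[[1,0,0,0,0,0,0],[0,0,0,0,0,0,0]]';python3 -m creep '[[0.6,0,0,0,0,0,0],[0,0,0,0,0,0,0],[0,0,0,0,0,0,0]]';  python3 -c "
from h import *
s=bot.read_state();print(lever(s,'R'),s['wrist_force'],s['tool_pos'],s['qpos'][6])
cv2.imwrite('pics/w9.png',cv2.resize(eyes.read_camera('wrist')[60:320,240:480],None,fx=2.3,fy=2.3))"
```

```text
t: 13.43
tool_pos: [0.4533, 0.2458, 0.0784]
ee_rot: [-0.001, 0.756, -0.654, -0.0]
wrist_force: [-0.7, 5.9, -1.7]
gripper_width: -0.0002
t: 13.68
tool_pos: [0.4533, 0.2456, 0.0784]
ee_rot: [-0.001, 0.757, -0.654, -0.0]
wrist_force: [-0.3, 7.2, -0.8]
gripper_width: -0.0
(0.19840152915395387, np.float64(-81.6706374477266)) [-0.26022368  7.21173423 -0.84658082] [0.45332875 0.24563788 0.07840867] -2.2583985057959146
```

View pics/w9.png

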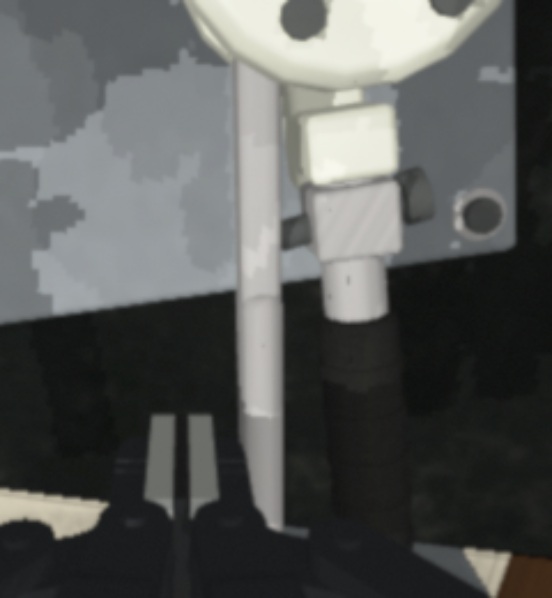

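The screw touches the lever at (285,232), the position has stalled at about 0.21 rad with the bar still clear, and the force reads 7 N. The right head is sound. I'll hold, then let it go.

```bash
python3 -m creep '[[0.6,0,0,0,0,0,0],[0,0,0,0,0,0,0],[0,0,0,0,0,0,0],[0,0,0,0,0,0,0],[0,0,0,0,0,0,0],[0,0,0,0,0,0,0],[0,0,0,0,0,0,0],[0,0,0,0,0,0,0]]'; python3 -m creep '[[-5,-1.2,0,0,0,2.5,0],[-5,-1.2,0,0,0,2.5,0],[-5,-1.2,0,0,0,2.5,0],[-5,-1,0,0,0,2,0],[-6,0,0,0,0,0,0],[-8,0,0,0,0,0,0],[-8,0,0,0,0,0,0],[0,0,0,0,0,0,0]]'; python3 -c "
from h import *
s=bot.read_state();print(lever(s,'R'),s['wrist_force'],s['tool_pos'],s['qpos'][6])
cv2.imwrite('pics/w10.png',eyes.read_camera('wrist'))"
```

```text
t: 14.4
tool_pos: [0.4534, 0.2455, 0.0784]
ee_rot: [-0.002, 0.757, -0.654, -0.001]
wrist_force: [-0.7, 7.8, -2.1]
gripper_width: -0.0003
t: 15.07
tool_pos: [0.4562, 0.2868, 0.0782]
ee_rot: [-0.0, -0.7, 0.714, 0.0]
wrist_force: [-1.0, 0.0, 0.3]
gripper_width: -0.0001
(0, np.float64(-91.13104333811374)) [-1.00878009  0.01518416  0.3191656 ] [0.45616429 0.28681176 0.07818815] -2.4136989541848086
```

View pics/w10.png

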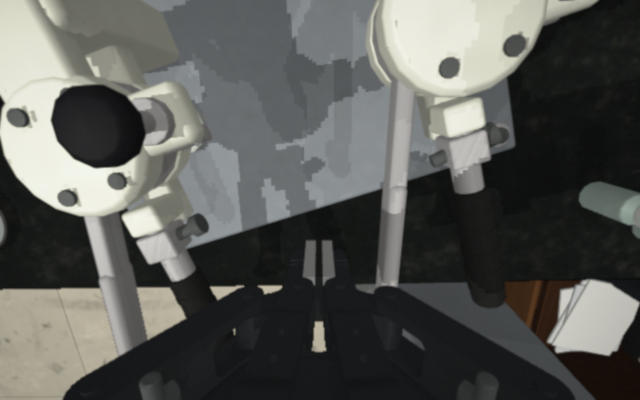

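Both levers are out again. Now up and over the left knob, with one more look to measure it.

```bash
python3 -m creep '[[0,0,-37,0,0,0,0],[0,0,-37,0,0,0,0],[0,0,-37,0,0,0,0],[0,0,-15,0,0,0,0],[0,0,0,0,0,0,0],[0,0,0,0,0,0,0]]';  python3 -c "
from h import *
s=bot.read_state();print(s['tool_pos'],s['qpos'][6])
c=cam('wrist');im=eyes.read_camera('wrist')
cv2.imwrite('pics/w11.png',im)
m=(cv2.inRange(im,(0,0,0),(45,45,45)))[0:210]
import pickle;pickle.dump(c,open('c11.pkl','wb'))
print(proj('wrist',[[.5295,.3435,.141],[.5728,.1993,.141]],c))
"
```

```text
t: 15.62
tool_pos: [0.4566, 0.2848, 0.2049]
ee_rot: [0.0, -0.699, 0.715, -0.0]
wrist_force: [0.2, -1.1, -0.3]
gripper_width: -0.0001
[0.45661296 0.28483106 0.20491443] -2.3547603881372643
[[227.42073928 113.90469175]
 [450.21869639  36.73600069]]
```

View pics/w11.png

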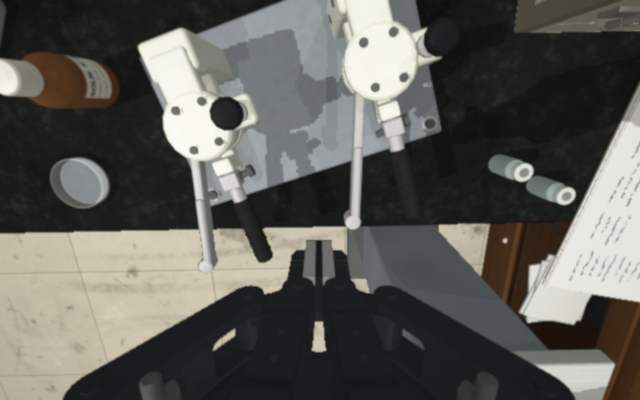

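The left knob is at (227,113), as projected. Moving over it.

```bash
python3 -m creep '[[-20,-24,0,0,0,0,0],[-20,-24,0,0,0,0,0],[-20,-24,0,0,0,0,0],[0,0,0,0,0,0,0],[0,0,25,0,0,0,0],[0,0,22,0,0,0,0],[0,0,0,0,0,0,0],[0,0,0,0,0,0,0]]';  python3 -c "
from h import *
s=bot.read_state();print(s['tool_pos'],s['wrist_force'])
im=eyes.read_camera('wrist');cv2.imwrite('pics/w12.png',im)
cv2.imwrite('pics/d12.png',cv2.resize(eyes.read_camera('side')[110:280,230:430],None,fx=3.5,fy=3.5))
"
```

```text
t: 16.33
tool_pos: [0.5277, 0.3422, 0.1544]
ee_rot: [-0.004, -0.699, 0.715, 0.0]
wrist_force: [0.8, -0.2, 0.5]
gripper_width: -0.0001
[0.52767428 0.34221436 0.15444112] [ 0.76922567 -0.18309513  0.4583835 ]
```

View pics/w12.png

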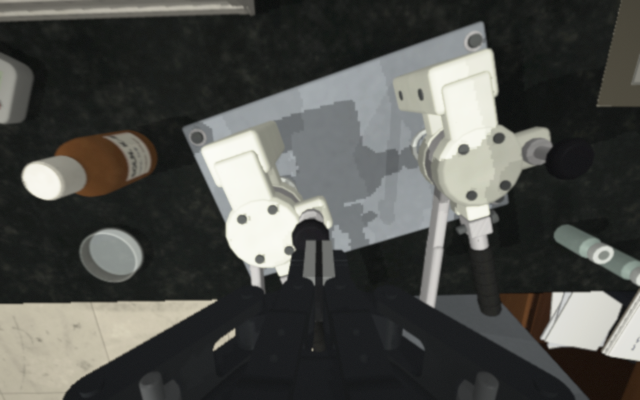

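View pics/d12.png

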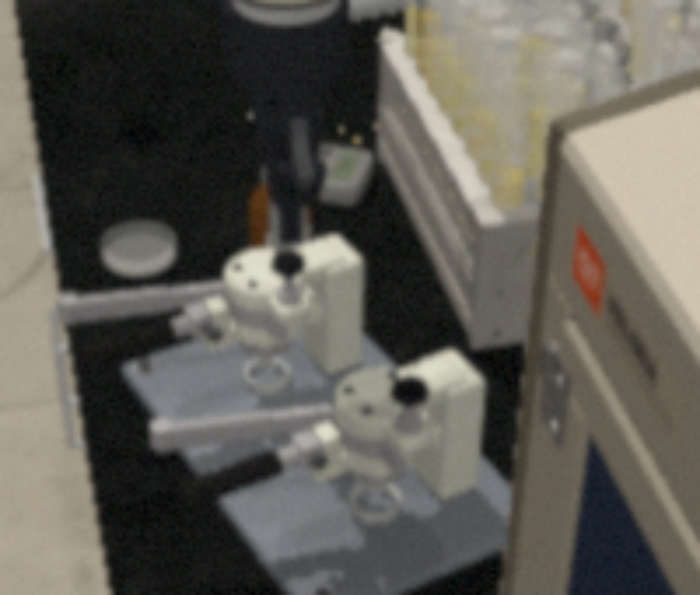

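```bash
python3 -c "
from h import *
s=bot.read_state();t=s['tool_pos'];c=cam('wrist')
print(proj('wrist',[t,[t[0],t[1],.141],[.5295,.3435,.141]],c))
for k in [(312,236),(311,234)]: print(onz('wrist',k,.141,c))
for a in [(-.0115,0),(.0115,0),(0,.0115),(0,-.0115)]:
  print(proj('wrist',[[.5295+a[0],.3435+a[1],.141]],c))
"
```

```text
[[316.95525922 256.22322   ]
 [317.09387835 242.58417767]
 [317.63652165 242.79764366]]
[0.53398069 0.34671079 0.141     ]
[0.53527769 0.34726059 0.141     ]
[[318.05221383 260.02032792]]
[[317.20364518 224.86042054]]
[[298.20609996 243.16285292]]
[[337.08409089 242.43035683]]
```

```bash
python3 -c "
import cv2
for n,(x,y,w,h) in {'w12':(270,180,100,90),'w11':(190,70,100,90)}.items():
  a=cv2.imread(f'pics/{n}.png')[y:y+h,x:x+w]; a=cv2.convertScaleAbs(a,alpha=2,beta=10)
  cv2.imwrite(f'pics/{n}z.png',cv2.resize(a,None,fx=6,fy=6,interpolation=cv2.INTER_CUBIC))
"
```

```text
(no output)
```

View pics/w12z.png

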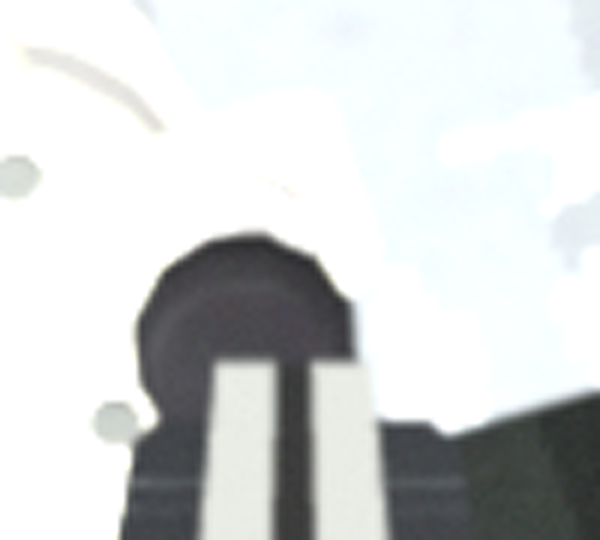

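View pics/w11z.png

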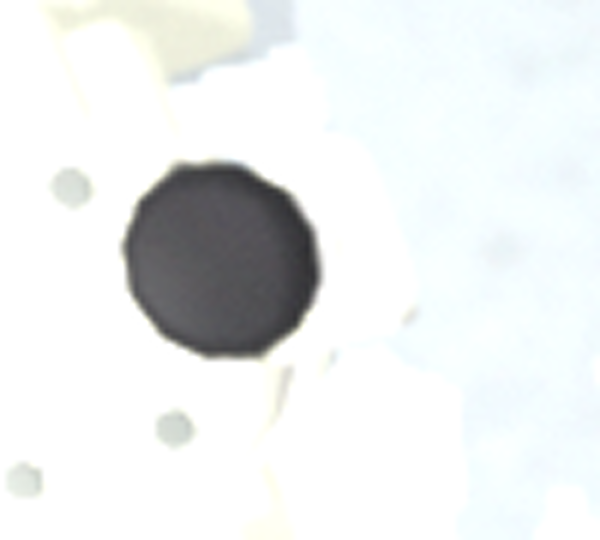

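The three cameras give (0.5295,0.3435), but relative to the fingertips (pads centred on x≈320 px) the knob centre is at about (311,237), some 4–5 mm further left and away. I'll shift part of that and look again.

```bash
python3 -m creep '[[-3.5,-4,0,0,0,0,0],[0,0,4,0,0,0,0],[0,0,0,0,0,0,0],[0,0,0,0,0,0,0]]';  python3 -c "
from h import *
s=bot.read_state();print(s['tool_pos'],s['wrist_force'])
print(proj('wrist',[s['tool_pos'],[.5295,.3435,.141]]))
x,y,w,h=(270,180,100,90)
a=eyes.read_camera('wrist')[y:y+h,x:x+w]; a=cv2.convertScaleAbs(a,alpha=2,beta=10)
cv2.imwrite('pics/w13z.png',cv2.resize(a,None,fx=6,fy=6,interpolation=cv2.INTER_CUBIC))
"
```

```text
t: 16.77
tool_pos: [0.534, 0.3475, 0.1537]
ee_rot: [0.0, -0.699, 0.715, -0.0]
wrist_force: [0.1, -0.4, -0.4]
gripper_width: 0.0001
[0.5340415  0.34754545 0.15366686] [ 0.13917163 -0.36686525 -0.42665907]
[[316.91238379 256.20968006]
 [324.1356914  252.25554737]]
```

View pics/w13z.png

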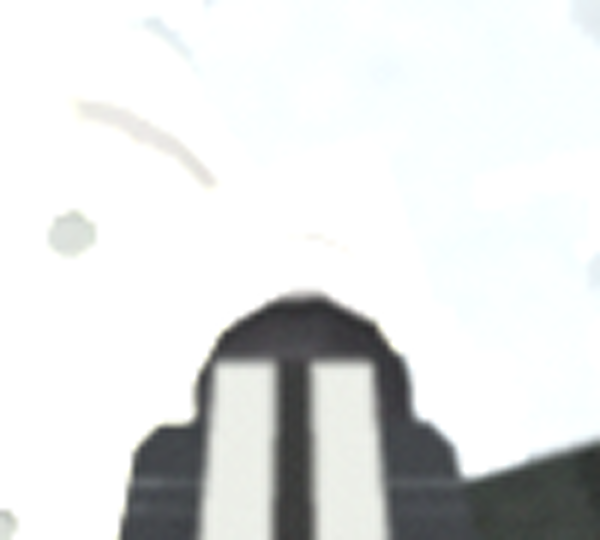

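The knob is now centred under the tips (centre x≈320 px against 319). I'll shift 1 mm back towards the triangulated point and press down.

```bash
python3 -m creep '[[1.2,1,5,0,0,0,0],[0,0,5,0,0,0,0],[0,0,0,0,0,0,0]]';python3 -m creep '[[0,0,2,0,0,0,0],[0,0,2,0,0,0,0],[0,0,0,0,0,0,0]]';python3 -m creep '[[0,0,2,0,0,0,0],[0,0,2,0,0,0,0],[0,0,0,0,0,0,0]]';python3 -m creep '[[0,0,2,0,0,0,0],[0,0,0,0,0,0,0]]'
```

```text
t: 17.07
tool_pos: [0.532, 0.3455, 0.142]
ee_rot: [-0.001, -0.699, 0.715, 0.0]
wrist_force: [-0.4, -0.2, 0.4]
gripper_width: 0.0002
t: 17.32
tool_pos: [0.5326, 0.346, 0.139]
ee_rot: [-0.0, -0.699, 0.715, 0.0]
wrist_force: [0.0, -0.5, 0.2]
gripper_width: 0.0002
t: 17.57
tool_pos: [0.5329, 0.3463, 0.1351]
ee_rot: [0.0, -0.699, 0.715, -0.0]
wrist_force: [0.5, -0.3, 1.6]
gripper_width: -0.0001
t: 17.73
tool_pos: [0.5329, 0.3463, 0.1331]
ee_rot: [0.0, -0.699, 0.715, 0.0]
wrist_force: [-0.9, -0.4, 2.1]
gripper_width: 0.0
```

```bash
python3 -m creep '[[0,0,1.5,0,0,0,0],[0,0,0,0,0,0,0]]';python3 -m creep '[[0,0,1.5,0,0,0,0],[0,0,0,0,0,0,0]]';python3 -m creep '[[0,0,1,0,0,0,0],[0,0,0,0,0,0,0]]';python3 -c "
from h import *
x,y,w,h=(220,150,200,150)
a=eyes.read_camera('wrist')[y:y+h,x:x+w]
cv2.imwrite('pics/w14z.png',cv2.resize(a,None,fx=4,fy=4,interpolation=cv2.INTER_CUBIC))
cv2.imwrite('pics/d14.png',cv2.resize(eyes.read_camera('side')[160:250,270:370],None,fx=6,fy=6,interpolation=cv2.INTER_CUBIC))
"
```

```text
t: 17.9
tool_pos: [0.5329, 0.3463, 0.1316]
ee_rot: [0.0, -0.699, 0.715, -0.0]
wrist_force: [0.1, -0.9, 2.2]
gripper_width: -0.0004
t: 18.07
tool_pos: [0.533, 0.3463, 0.1314]
ee_rot: [-0.0, -0.699, 0.715, -0.0]
wrist_force: [-2.7, -2.1, 8.7]
gripper_width: 0.0
t: 18.23
tool_pos: [0.533, 0.3463, 0.1313]
ee_rot: [0.0, -0.699, 0.715, -0.0]
wrist_force: [-3.4, -3.5, 13.5]
gripper_width: 0.0001
```

View pics/w14z.png

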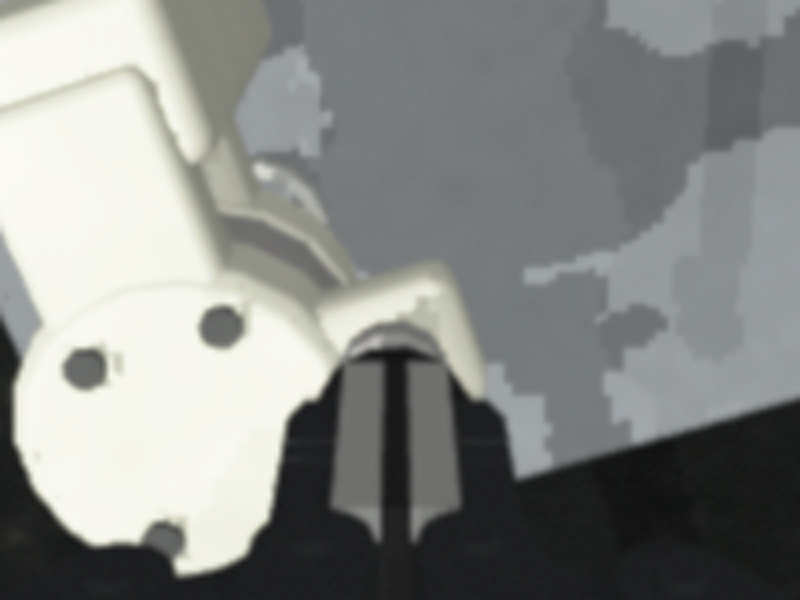

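View pics/d14.png

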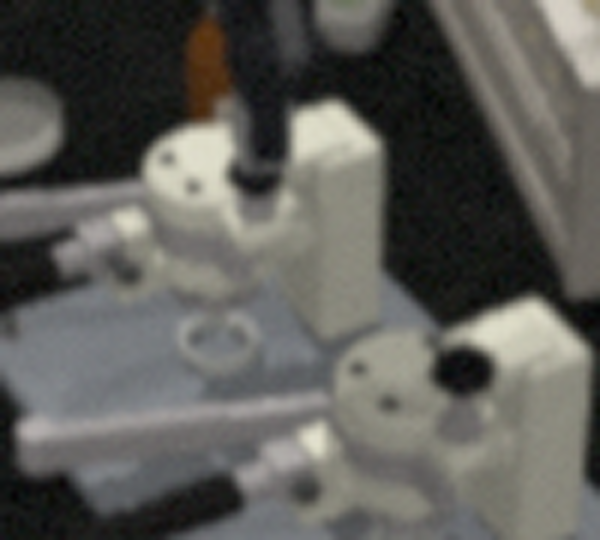

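Hard stop at z=0.1313 (expected 0.131), with the force rising to 13 N, so the knob is home. I'll retract and check.

```bash
python3 -m creep '[[0,0,-5,0,0,0,0],[0,0,-15,0,0,0,0],[0,0,-35,0,0,0,0],[0,0,-35,0,0,0,0],[20,25,-10,0,0,0,0],[20,30,0,0,0,0,0],[20,30,0,0,0,0,0],[0,0,0,0,0,0,0]]';python3 -m creep '[[0,0,0,0,0,0,0],[0,0,0,0,0,0,0],[0,0,0,0,0,0,0]]';python3 -c "
from h import *
s=bot.read_state();print(s['tool_pos'],s['wrist_force'])
c=cam('wrist')
P=[AX[k]-.034*Y for k in 'LR']
print(proj('wrist',[[*P[0],.141],[*P[0],.131],[*P[1],.141]],c))
cv2.imwrite('pics/w15.png',eyes.read_camera('wrist'))
cv2.imwrite('pics/d15.png',cv2.resize(eyes.read_camera('side')[160:300,230:400],None,fx=4,fy=4,interpolation=cv2.INTER_CUBIC))
cv2.imwrite('pics/s15.png',eyes.read_camera('scene'))
"
```

```text
t: 19.0
tool_pos: [0.4384, 0.2821, 0.2276]
ee_rot: [-0.006, -0.7, 0.714, 0.0]
wrist_force: [-0.7, -0.8, -1.2]
gripper_width: 0.0
t: 19.25
tool_pos: [0.4481, 0.2893, 0.2296]
ee_rot: [0.001, -0.699, 0.715, -0.0]
wrist_force: [0.2, 0.4, 0.2]
gripper_width: -0.0003
[0.44808343 0.28933625 0.22958565] [0.21921798 0.39612258 0.16632808]
[[240.97293427 100.64835245]
 [244.21845841 100.70771037]
 [443.52684936  30.52048995]]
```

View pics/w15.png

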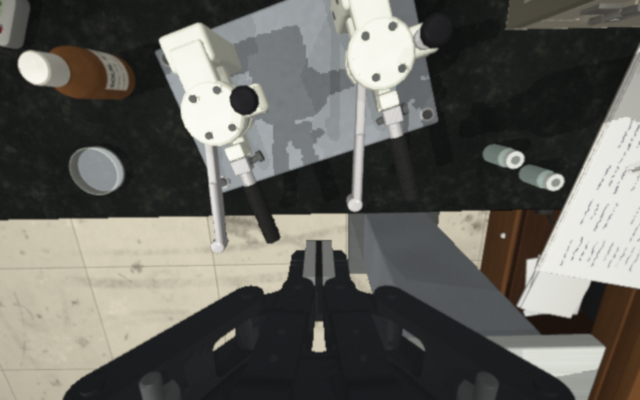

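View pics/d15.png

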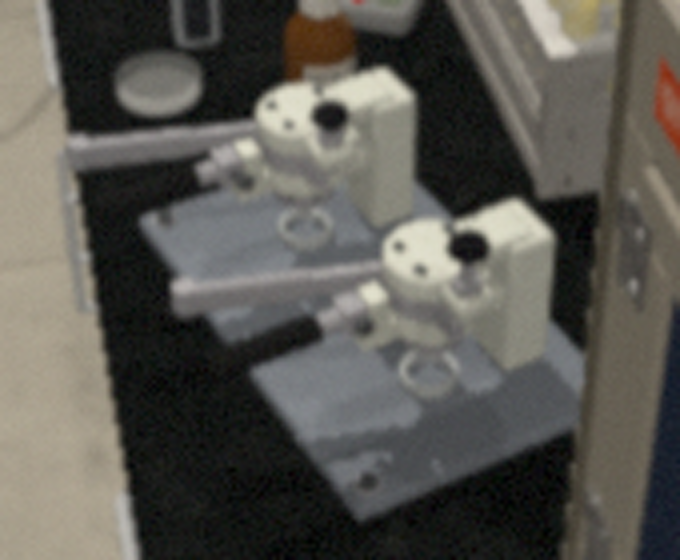

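View pics/s15.png

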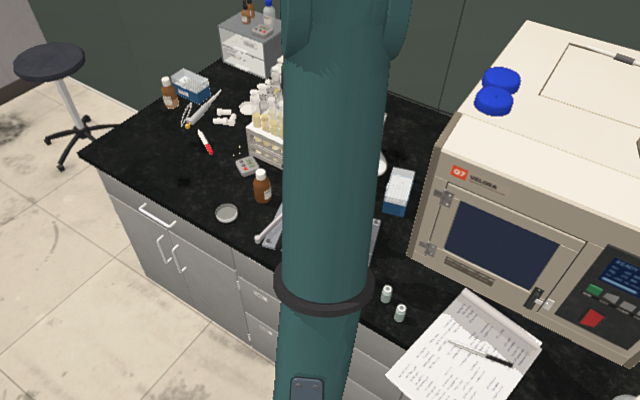

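```bash
python3 -c "
from h import *
p=proj('side',[[.5299,.3457,.1386],[.5299,.3457,.1286]]);print((p-[230,160])*4)
ims=[cv2.imread('pics/d0c.png'),cv2.imread('pics/d15.png')]
for im in ims:
  for x0,x1,y0,y1 in [(300,356,75,140),(440,496,220,275)]:
    m=(im[y0:y1,x0:x1].max(2)<70); yy,xx=np.nonzero(m); print(xx.mean()+x0,yy.mean()+y0,m.sum())
"
```

```text
[[327.77571763  98.39493795]
 [327.9511044  112.37562807]]
329.02672955974845 101.09591194968553 636
468.61267605633805 247.92605633802816 852
330.609984399376 116.9625585023401 641
468.61529411764707 247.93529411764706 850
```

The left knob dropped 15.9 px (10 mm should give about 14), the right knob is unchanged, both levers are at rest, the robot is clear, and the loose items look undisturbed.

```bash
python3 -c "
from h import *
print(bot.read_state()['wrist_force']); print(bot.close_job())"
```

```text
[ 0.33547252  0.23596973 -0.1997564 ]
the job is handed in; nothing more can be done
None
```

I checked both levers, left then right. The left head is the faulty one, and I locked it out by pushing its knob fully down. The job was handed in shortly after 19.25 s of the 58 s allowed.

| Lever | Where it stopped | Hold force | Result |
|---|---|---|---|
| Left | about 0.32 rad, on its bar | 8 N, about 0.8 s | Faulty: stop screw worked back |
| Right | about 0.20–0.21 rad, on its screw, clear of the bar | 7–8 N, about 0.9 s | Sound |

Both were pressed with the outside of the shut fingers, and both sprang back afterwards.

**Lockout:** the left knob stopped hard at z = 0.1313 m (expected 0.131), with the push peaking at 13.5 N.

**Last checks:**
- **Left knob:** it sits 15.9 px lower in the enlarged side picture, where 10 mm should give about 14.
- **Right knob:** it is still up and has not moved in the picture.
- **Levers:** both are at rest.
- **Loose items:** the bottle, dish and vials look to be where they stood, judged by eye only.
- **Robot:** the arm was clear of everything, with the wrist force near zero.

**Disagreements:**
- **Left knob position:** the triangulated position and the close-up wrist view differed by about 5 mm. I went mostly by the close-up view, and the knob still went home.
- **Right lever angle:** my calculation gave 0.198 rad, slightly under the 0.21–0.22 expected. That is within the error of where I judged contact to begin.

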